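Find the rocking foot of the balance and press its shim flat

ROBOT

A 7-joint arm with a two-finger parallel gripper is mounted at the origin on a cart in front of the work surface, level with it; the furniture and walls round the work are solid. World frame = base frame: x ahead of the robot, y to its left, z up, the work surface at z = 0. Lengths are in m, angles in rad, forces in N, time in s.
With the tool pointing down it reaches from about 0.425 to 0.825 m from the base axis. Payload 3.6 kg.
Tool frame: the origin (TCP) lies midway between the tips of the shut fingers; the grasp point (between the pads) lies 19 mm behind it; z points along the fingers, y is the line along which they close (so a half turn about z gives the same grasp; the last joint's range is limited). The gripper opens to 85 mm and grips with 20 to 120 N. Pads are 22 mm wide; open, the fingers measure 114 mm over their backs; the gripper's body (76 mm by 85 mm) begins 54 mm behind the grasp point. The pads swing forward as they close: fully open they stand 13 mm farther back than shut.
Start: joints at [-1.147, 0.615, -0.013, 1.423, 0.008, 1.103, -0.04], TCP at [0.283, 0.585, 0.231] pointing down, gripper open.
Joint ranges: [-3.12, 3.12], [-0.3, 2.06], [-1.34, 1.32], [0.26, 2.42], [-1.36, 4.5], [0.01, 1.98], [-2.84, 2.84]. Speed limits (rad/s): [2.79, 2.79, 3.14, 3.14, 3.14, 3.14, 3.14].

INTERFACE

Orientations are given as a rotation vector (axis times angle).
In Python, from plant import get_obs, grab_frame, camera_params, hand_in gives the robot as it stands. The module is installed in compiled form; this text tells all that it offers.
- The arm moves only by the tool arm_command, never from a script. Its arguments are lists of equal length, an entry for each row: "translation": the shift along the tool's x, y, z in units of 60 mm (1.0 is 60 mm), a list of three; "turn": the turn about the tool's z in rad. A call has 1 to 8 rows; each row is the pose to reach, as a shift and turn from the pose commanded when the call began, along the tool's axes at that moment; what a row does not reach only later rows make up. A row lasts 1/8 s, in which the tool goes at most 62.5 mm and 10.7 degrees, less where a joint would pass 70% of its speed; a pose out of reach is approached as far as the arm can. A call with a gripper value outside its range is refused whole. "claw" is the closure in counts, from 0 (fully open) to 255 (shut), set as the call begins (left out, the last holds). The fingers move at their own pace and stop on an object; "newtons" is the grip in N (left out, the last holds). Time passes only in rows, so rows that repeat a pose let the fingers close. It gives the time, the measured TCP pose, the force, the opening and the grip force at its end, in the units of the state.
- get_obs(): the state, without advancing time (a new reading comes with each control period).
- grab_frame(name): name is "scene" or "top"; returns the picture (480x640x3 uint8, red, green, blue); there is no depth.
- camera_params(name): a dict with "fx", "fy", "cx", "cy" (pixels), "dist_coeffs" ([k1, k2, p1, p2, k3] as OpenCV has them; the pictures are not rectified), "view" (4x4, takes a point from world to camera coordinates). Camera axes: x right, y down, z forward; pixel columns grow to the right and rows downward; lengths in m; the calibration is good to about 2 mm. A picture is of the moment at which its call begins. camera_params takes no time and is no camera call.
- hand_in(): hands the job in; it is judged then, once.
The state is a dict: "time_s": time; "qpos": joint angles; "qvel": joint speeds; "joint_efforts": joint torques, N m; "tcp_pos": TCP position; "ee_rot": TCP orientation; "wrist_force": force on the tool from outside, world axes, zero at the start; "ft_torque": the same for the moment, N m; "grip_width": finger opening in m; "gripper_force": force on a finger pad.
Only numpy, scipy, OpenCV 4.12 (cv2) and the standard library are available. Lean on these libraries where they do the work, as an engineer would, in place of code of your own. Each camera call takes 0.05 s, during which the arm holds its last target. There are 200 camera calls.

TASK

The dispensary balance rocks because one of its four feet is loose. With the closed fingertips press down on the plate's corner ears, one after another, until you find the one that gives; then press the shim tab just in front of that ear down flat so that the balance stands firm. Leave the other three tabs standing, do not lift or shift the balance, and leave the blister strip on its pan and everything around it where it is.

Things in the scene. Friction and masses are not known exactly. Their poses are not given: they have to be found in the camera images.
- balance: Flat balance, about 0.8 kg, loose: white housing, round steel pan (top 24 mm above origin), base plate 200 x 140 x 5 mm whose 4 flat ears (24 mm in x, from 70 to 118 mm either side in y) rest on 4 feet fixed to the worktop. Origin: centre of the plate's underside, 38 mm above the worktop; x to its rear (away from its display), y left, z up. Position and yaw vary. All feet look alike.
- ear_front_left (a point): Centre of the front left ear's free top face (24 x 36 mm), the place to press it, 43 mm above the worktop; moves with the balance. A sound ear does not move. The ear over the loose foot (a different one every time) yields from 3 N, sinks 4.5 mm under about 5 N and then is hard, tilting the balance 0.04 rad; it springs back when released.
- tab_front_left (a point): Where to press the front left foot's shim tab: 38 mm in front (balance -x) of that ear's centre, at the flat tab's top face, 16 mm above the worktop. Steel lever, 18 mm wide, 62 mm long from its axle under the ear's centre. Starts up at 40 degrees (tip 55 mm up, top face 48 mm up over this point); pushed straight down here with 3 to 5 N it swings level to a stop and stays.
- ear_front_right (a point): Centre of the front right ear's free top face (24 x 36 mm), the place to press it, 43 mm above the worktop; moves with the balance. A sound ear does not move. The ear over the loose foot (a different one every time) yields from 3 N, sinks 4.5 mm under about 5 N and then is hard, tilting the balance 0.04 rad; it springs back when released.
- tab_front_right (a point): Where to press the front right foot's shim tab: 38 mm in front (balance -x) of that ear's centre, at the flat tab's top face, 16 mm above the worktop. Steel lever, 18 mm wide, 62 mm long from its axle under the ear's centre. Starts up at 40 degrees (tip 55 mm up, top face 48 mm up over this point); pushed straight down here with 3 to 5 N it swings level to a stop and stays.
- ear_rear_left (a point): Centre of the rear left ear's free top face (24 x 36 mm), the place to press it, 43 mm above the worktop; moves with the balance. A sound ear does not move. The ear over the loose foot (a different one every time) yields from 3 N, sinks 4.5 mm under about 5 N and then is hard, tilting the balance 0.04 rad; it springs back when released.
- tab_rear_left (a point): Where to press the rear left foot's shim tab: 38 mm in front (balance -x) of that ear's centre, at the flat tab's top face, 16 mm above the worktop. Steel lever, 18 mm wide, 62 mm long from its axle under the ear's centre. Starts up at 40 degrees (tip 55 mm up, top face 48 mm up over this point); pushed straight down here with 3 to 5 N it swings level to a stop and stays.
- ear_rear_right (a point): Centre of the rear right ear's free top face (24 x 36 mm), the place to press it, 43 mm above the worktop; moves with the balance. A sound ear does not move. The ear over the loose foot (a different one every time) yields from 3 N, sinks 4.5 mm under about 5 N and then is hard, tilting the balance 0.04 rad; it springs back when released.
- tab_rear_right (a point): Where to press the rear right foot's shim tab: 38 mm in front (balance -x) of that ear's centre, at the flat tab's top face, 16 mm above the worktop. Steel lever, 18 mm wide, 62 mm long from its axle under the ear's centre. Starts up at 40 degrees (tip 55 mm up, top face 48 mm up over this point); pushed straight down here with 3 to 5 N it swings level to a stop and stays.
- shim_loose (a joint): Tab of the shim at the foot that is loose, whichever corner that is: 0 = standing up, 0.77 rad = flat (end stop); starts between 0 and 0.08. When flat, its cam fills the gap under the ear and the foot is firm.
- shim_1 (a joint): Tab of the shim at one of the three sound feet (corner not told, changes every time): 0 = standing up, 0.77 rad = flat; starts between 0 and 0.08. To be left up.
- shim_2 (a joint): Tab of the shim at one of the three sound feet (corner not told, changes every time): 0 = standing up, 0.77 rad = flat; starts between 0 and 0.08. To be left up.
- shim_3 (a joint): Tab of the shim at one of the three sound feet (corner not told, changes every time): 0 = standing up, 0.77 rad = flat; starts between 0 and 0.08. To be left up.
- blister: Blister strip 38 x 96 x 5 mm lying loose on the pan; origin at the centre of its underside. Leave it alone.
- stapler: Desk stapler 131 x 32 x 40 mm, left of the balance; bystander, origin under its centre.
- bottle: Brown tablet bottle, 50 mm across, 85 mm high, rear left; bystander, origin under its centre.
- pen: Pen 145 mm long, 9 mm thick, left of the balance near the front edge; bystander, origin under its centre.
- carton: Flat carton 50 x 96 x 22 mm, right of the balance; bystander, origin under its centre.
There are look-alikes about, which are no part of the job. What is shaped like the part that bears shim_1 but blue is not meant.

How it is judged:
On the way, in this order (a step that is already met when the one before it is completed fails the run):
1. the loose corner's ear is pressed until the balance visibly rocks (tilts by more than 0.02 rad) (angle between balance's own z axis and vertical above 0.02 rad and contact force between the fingers and balance above 1 N), for 0.1 s.
2. the tab of the loose foot's shim is pressed flat (value of joint shim_loose above 0.7 rad), for 0.2 s.
At the end, for the whole second after the job is handed in: The loose foot's tab is flat (joint above 0.70 of 0.77 rad), the other three tabs still stand (below 0.25 rad), the balance is at rest, level within 0.012 rad and within 15 mm of where it stood, the blister strip is still on the pan, and the bystanders are within 30 mm of where they were (value of joint shim_loose above 0.7 rad and value of joint each of shim_1, shim_2, shim_3 below 0.25 rad and angle between balance's own z axis and vertical below 0.012 rad and distance of balance from where it was at the start of the episode below 0.015 m and linear speed of balance below 0.01 m/s and horizontal distance between blister and balance below 0.05 m and distance of each of stapler, bottle, pen, carton from where it was at the start of the episode below 0.03 m); the robot touches nothing.
It fails at once if the tab of a sound foot is pressed down (more than 0.25 rad) (value of joint any of shim_1, shim_2, shim_3 above 0.25 rad).
It fails at once if the balance is lifted by more than 8 mm or shoved by more than 15 mm (height (world z) of balance above 0.046 m or distance of balance from where it was at the start of the episode above 0.015 m).
It fails at once if the blister strip is moved more than 25 mm (distance of blister from where it was at the start of the episode above 0.025 m).
It fails at once if a bystander is moved more than 30 mm (distance of any of stapler, bottle, pen, carton from where it was at the start of the episode above 0.03 m).
It also fails if it takes over 51 s, if anything falls off the work surface, if the arm or the gripper's body presses on something with over 40 N, if the wrist force passes 120 N, or if a joint passes its speed limit or range.

## Working session

There is one attempt and no reset: what is moved stays moved. The work goes in short steps, Python scripts to look and compute and a tool call to move; the robot and the scene stay as the last step left them, time stands still between calls to the robot, and variables do not carry over. Pictures are saved under pics/ and viewed, at most 10 in all, crops included, and the job is handed in when it is done.

Besides the shell and the picture viewer there is one more tool, called after "Emit:" by a JSON object that holds its "method" and its "body", one argument or row to a line. arm_command: Moves the arm, as the interface text tells. Its arguments: {"type":"object","properties":{"translation":{"type":"array","items":{"type":"array","items":{"type":"number"}}},"turn":{"type":"array","items":{"type":"number"}},"claw":{"type":"number"},"newtons":{"type":"number"}},"required":["translation","turn"]}

```bash
mkdir -p pics
python3 - <<'E'
from plant import *
import cv2
for n in("top","scene"):
    cv2.imwrite(f"pics/{n}0.png",grab_frame(n)[:,:,::-1]); p=camera_params(n); print(n,p)
o=get_obs();print({k:o[k] for k in("time_s","tcp_pos","ee_rot","wrist_force","grip_width")})
E
```

```text
top {'fx': 493.4811307539471, 'fy': 493.4811307539471, 'cx': 320.00409514676466, 'cy': 236.27137482269396, 'dist_coeffs': array([-0.04351071,  0.        ,  0.        ,  0.        ,  0.        ]), 'view': array([[ 0.03007256, -0.99949697,  0.01007198,  0.02109708],
       [-0.99350825, -0.03099537, -0.1094561 ,  0.5458826 ],
       [ 0.10971322, -0.00671497, -0.9939406 ,  1.37560532],
       [ 0.        ,  0.        ,  0.        ,  1.        ]])}
scene {'fx': 572.1494786331198, 'fy': 572.1494786331198, 'cx': 317.66156268074343, 'cy': 248.02256812297023, 'dist_coeffs': array([0.05201887, 0.        , 0.        , 0.        , 0.        ]), 'view': array([[ 0.49117129, -0.87079462, -0.02162136, -0.26192457],
       [-0.43732393, -0.22505362, -0.8706886 ,  0.3161658 ],
       [ 0.75332499,  0.43711279, -0.49135921,  0.81992351],
       [ 0.        ,  0.        ,  0.        ,  1.        ]])}
{'time_s': 0.1, 'tcp_pos': array([0.28287952, 0.58444229, 0.23022614]), 'ee_rot': array([-0.70187962, -3.06165772,  0.00364028]), 'wrist_force': array([-0.75713835,  0.2303319 ,  0.64415803]), 'grip_width': 0.0854896295587395}
```

View pics/top0.png

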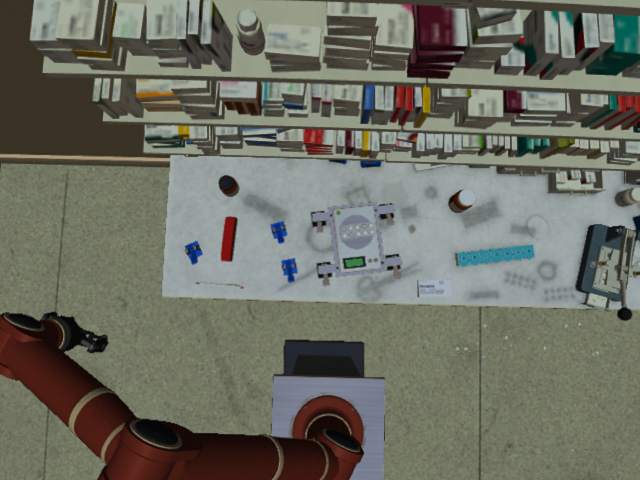

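View pics/scene0.png

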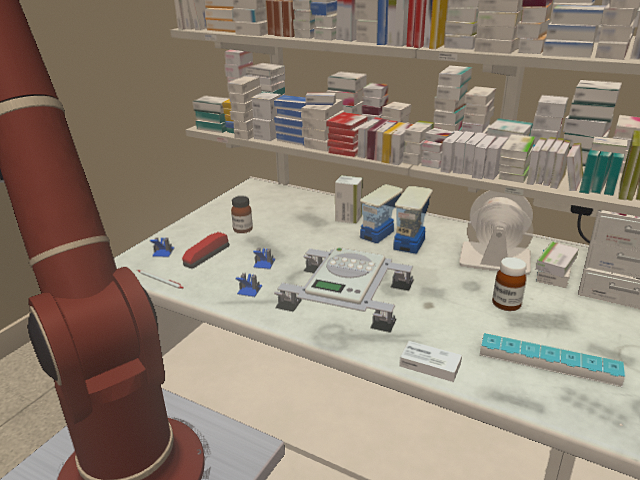

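The top view shows the white balance at about (356,240), with its display at (355,262) facing the robot. Its grey feet are near (320,217), (388,212), (325,270) and (392,263). The blue look-alikes are at (193,251), (279,231) and (289,268), and they stand apart from the plate, so I rule them out. I'll use the four grey feet under the plate and check them in a close crop.

Run:
```python
import cv2
a=cv2.imread("pics/top0.png")[190:295,295:425]
cv2.imwrite("pics/top0c.png",cv2.resize(a,None,fx=5.7,fy=5.7,interpolation=cv2.INTER_CUBIC))
```

```text
(no output)
```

View pics/top0c.png

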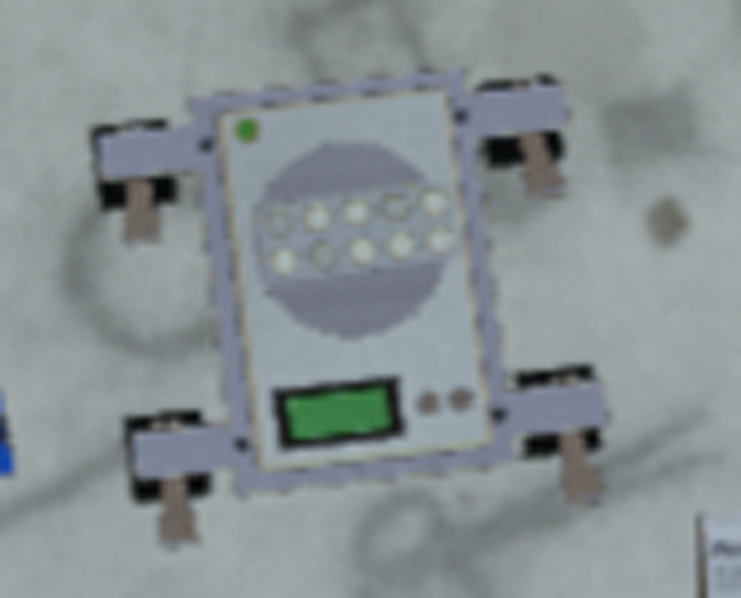

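The crop shows the plate with four grey-violet ears. Their outer ends are at crop pixels (100,156), (565,106), (135,454) and (604,402). The brown tabs point toward the display side, so the balance's front faces the robot.

```bash
cat > h.py <<'E'
import numpy as np,cv2
from plant import *
def ray(name,uv,z):
    p=camera_params(name);K=np.array([[p['fx'],0,p['cx']],[0,p['fy'],p['cy']],[0,0,1]])
    n=cv2.undistortPoints(np.array(uv,float).reshape(-1,1,2),K,p['dist_coeffs']).reshape(-1,2)
    R=p['view'][:3,:3];t=p['view'][:3,3];c=-R.T@t
    d=np.c_[n,np.ones(len(n))]@R
    return c+d*((z-c[2])/d[:,2])[:,None]
def proj(name,P):
    p=camera_params(name);K=np.array([[p['fx'],0,p['cx']],[0,p['fy'],p['cy']],[0,0,1]])
    return cv2.projectPoints(np.array(P,float),cv2.Rodrigues(p['view'][:3,:3])[0],p['view'][:3,3],K,p['dist_coeffs'])[0].reshape(-1,2)
E
python3 - <<'E'
from h import *
from scipy.spatial.transform import Rotation as Ro
px=np.array([[100,156],[565,106],[135,454],[604,402]])
uv=(px+.5)/5.7-.5+[295,190]
W=ray("top",uv,.043); RL,RR,FL,FR=W
print(W.round(4)); print("widths",np.linalg.norm(RL-RR),np.linalg.norm(FL-FR),"len",np.linalg.norm(RL-FL),np.linalg.norm(RR-FR))
c=W.mean(0);y=(RL-RR+FL-FR)[:2];y/=np.linalg.norm(y);x=np.array([y[1],-y[0]])
yaw=np.arctan2(x[1],x[0]);print("c",c,"yaw",yaw)
hx=((RL+RR-FL-FR)[:2]@x)/4;print("hx",hx)
pts={}
for n,sx,sy in(("FL",-1,1),("FR",-1,-1),("RL",1,1),("RR",1,-1)):
    e=c[:2]+sx*hx*x+sy*.1*y;t=e-.038*x;print(n,"ear",e.round(4),"tab",t.round(4));pts[n]=(e,t)
o=get_obs();print(Ro.from_rotvec(o['ee_rot']).as_matrix().round(3))
im=cv2.imread("pics/scene0.png")
for e,t in pts.values():
    for q,z,col in((e,.043,(0,0,255)),(t,.048,(0,255,0))):
        u=proj("scene",[[*q,z]])[0];cv2.circle(im,tuple((u*8).astype(int)),8,col,-1,shift=3)
cv2.imwrite("pics/chk.png",cv2.resize(im[230:340,260:430],None,fx=4.5,fy=4.5,interpolation=cv2.INTER_CUBIC))
E
```

```text
[[ 0.5979  0.0618  0.043 ]
 [ 0.6305 -0.1694  0.043 ]
 [ 0.4505  0.04    0.043 ]
 [ 0.4831 -0.1907  0.043 ]]
widths 0.2335402249138951 0.232983850853236 len 0.1489604527516557 0.14888981740456517
c [ 0.54049474 -0.06458824  0.043     ] yaw 0.1402244307417992
hx 0.0744613410597184
FL ear [0.4528 0.024 ] tab [0.4152 0.0187]
FR ear [ 0.4807 -0.174 ] tab [ 0.4431 -0.1793]
RL ear [0.6002 0.0448] tab [0.5626 0.0395]
RR ear [ 0.6282 -0.1532] tab [ 0.5906 -0.1585]
[[-0.9    0.436 -0.001]
 [ 0.436  0.9   -0.002]
 [-0.    -0.002 -1.   ]]
```

View pics/chk.png

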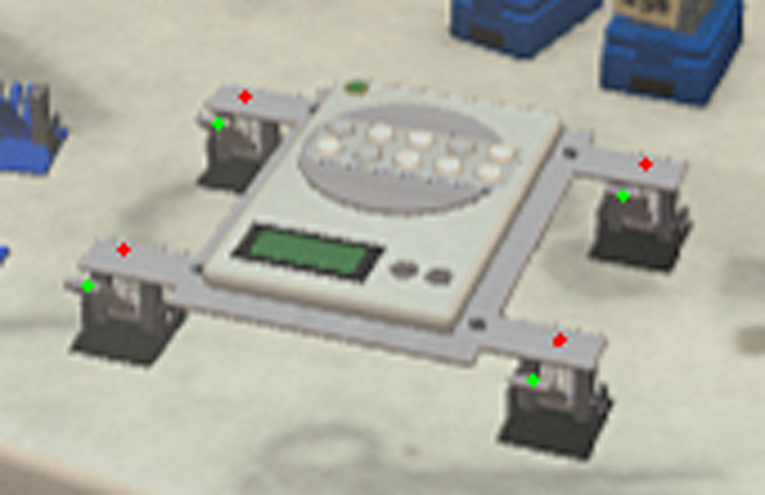

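The projected points agree in both views: red sits on the four ear centres and green on the raised tabs. I'll close the claw, turn square to the balance and go to the rear left ear.

Emit:
{"method": "arm_command", "body": {
  "translation": [
    [-0.5,-0.35,0.1],
    [-1.1,-0.75,0.3],
    [-1.8,-1.2,0.5],
    [-2.5,-1.7,0.7],
    [-3.2,-2.15,0.9],
    [-3.8,-2.55,1.1],
    [-4.3,-2.9,1.2],
    [-4.3,-2.9,1.2]
  ],
  "turn": [-0.08,-0.18,-0.28,-0.38,-0.48,-0.56,-0.591,-0.591],
  "claw": 255,
  "newtons": 30
}}

```text
time_s: 1.1
tcp_pos: [0.4414, 0.3115, 0.1583]
ee_rot: [0.208, -3.133, 0.006]
wrist_force: [-0.4, 0.5, 0.6]
grip_width: 0.0001
gripper_force: 0.0
```

```bash
cat >> h.py <<'E'
from scipy.spatial.transform import Rotation as Ro
def to(*targets):
    o=get_obs();R=Ro.from_rotvec(o['ee_rot']).as_matrix()
    print(round(o['time_s'],2),o['tcp_pos'].round(4),'F',o['wrist_force'].round(2),'w',round(o['grip_width'],4),'xang',np.arctan2(R[1,0],R[0,0]).round(4),'z',R[:,2].round(3))
    for t in targets: print(t,(R.T@(np.array(t)-o['tcp_pos'])/.06).round(2))
E
python3 -c "
from h import *
to((.6002,.0448,.10),(.6002,.0448,.06))"
```

```text
1.1 [0.4414 0.3115 0.1583] F [-0.35  0.54  0.58] w 0.0001 xang -3.009 z [-0.001 -0.004 -1.   ]
(0.6002, 0.0448, 0.1) [-2.04 -4.75  0.99]
(0.6002, 0.0448, 0.06) [-2.04 -4.75  1.65]
```

Emit:
{"method": "arm_command", "body": {
  "translation": [
    [-0.3,-0.7,0.1],
    [-0.6,-1.4,0.3],
    [-0.95,-2.2,0.5],
    [-1.3,-3.0,0.7],
    [-1.65,-3.8,0.9],
    [-1.9,-4.45,1.0],
    [-2.04,-4.75,1.3],
    [-2.04,-4.75,1.5]
  ],
  "turn": [0,0,0,0,0,0,0,0]
}}

```text
time_s: 2.1
tcp_pos: [0.6002, 0.051, 0.0677]
ee_rot: [0.218, -3.132, -0.001]
wrist_force: [-0.3, 0.9, -0.8]
grip_width: 0.0001
gripper_force: 0.0
```

Emit:
{"method": "arm_command", "body": {
  "translation": [
    [0,0,0],
    [0,0,0]
  ],
  "turn": [0,0]
}}

```text
time_s: 2.35
tcp_pos: [0.6, 0.0539, 0.0695]
ee_rot: [0.226, -3.133, -0.003]
wrist_force: [0.0, 0.5, 1.2]
grip_width: 0.0003
gripper_force: 0.0
```

```bash
python3 -c "
from h import *
to((.6002,.0448,.045),(.6002,.0448,.038))
cv2.imwrite('pics/s1.png',cv2.resize(grab_frame('scene')[190:330,240:430,::-1],None,fx=4,fy=4,interpolation=cv2.INTER_CUBIC))"
```

```text
2.35 [0.6    0.0539 0.0695] F [0.05 0.48 1.21] w 0.0003 xang -2.9975 z [-0.     0.002 -1.   ]
(0.6002, 0.0448, 0.045) [ 0.02 -0.15  0.41]
(0.6002, 0.0448, 0.038) [ 0.02 -0.15  0.53]
```

View pics/s1.png

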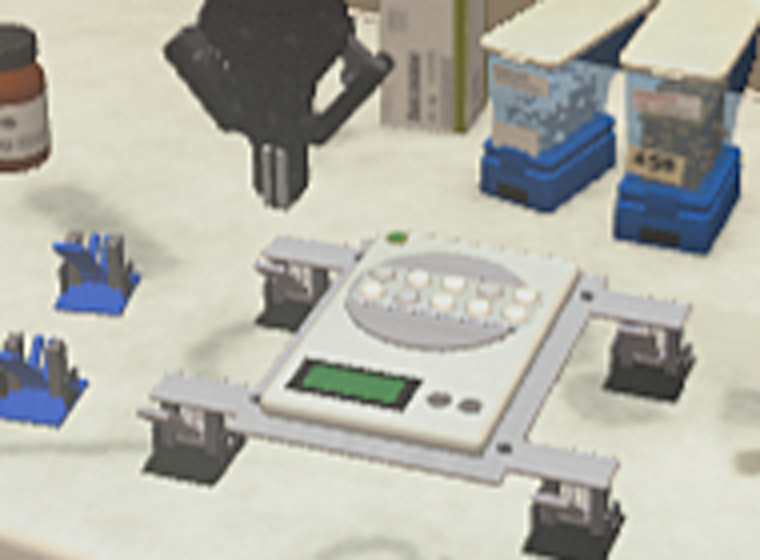

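The closed fingertips (crop (275,205)) hover above and slightly left of the rear left ear (crop (315,248)). I'll correct that and come down.

Emit:
{"method": "arm_command", "body": {
  "translation": [
    [0,-0.15,0.15],
    [0,-0.15,0.3],
    [0,-0.15,0.3],
    [0,-0.15,0.3]
  ],
  "turn": [0,0,0,0]
}}

```text
time_s: 2.9
tcp_pos: [0.6019, 0.0422, 0.0512]
ee_rot: [0.22, -3.134, -0.0]
wrist_force: [0.4, 0.2, -0.1]
grip_width: -0.0002
gripper_force: 0.0
```

```bash
python3 -c "
from h import *
to((.6002,.0448,.045),(.6002,.0448,.038))"
```

```text
2.9 [0.6019 0.0422 0.0512] F [ 0.41  0.2  -0.08] w -0.0002 xang -3.0013 z [-0.  0. -1.]
(0.6002, 0.0448, 0.045) [0.02 0.05 0.1 ]
(0.6002, 0.0448, 0.038) [0.02 0.05 0.22]
```

Emit:
{"method": "arm_command", "body": {
  "translation": [
    [0,0.03,0.07],
    [0,0.03,0.12],
    [0,0.03,0.15],
    [0,0.03,0.17],
    [0,0.03,0.17]
  ],
  "turn": [0,0,0,0,0]
}}

```text
time_s: 3.52
tcp_pos: [0.6015, 0.0442, 0.0415]
ee_rot: [0.22, -3.134, -0.001]
wrist_force: [-1.8, 0.1, 4.8]
grip_width: 0.0002
gripper_force: 2.2
```

Emit:
{"method": "arm_command", "body": {
  "translation": [
    [0,0,0.03],
    [0,0,0.03]
  ],
  "turn": [0,0]
}}

```text
time_s: 3.78
tcp_pos: [0.6016, 0.0441, 0.0396]
ee_rot: [-0.22, 3.134, 0.001]
wrist_force: [-2.0, 0.7, 4.9]
grip_width: 0.0003
gripper_force: 2.7
```

Emit:
{"method": "arm_command", "body": {
  "translation": [
    [0,0,0.03],
    [0,0,0.03],
    [0,0,0.03]
  ],
  "turn": [0,0,0]
}}

```text
time_s: 4.15
tcp_pos: [0.6017, 0.0442, 0.0389]
ee_rot: [-0.22, 3.133, 0.0]
wrist_force: [-4.4, 1.2, 12.2]
grip_width: 0.0002
gripper_force: 5.6
```

```bash
python3 -c "
from h import *
to((.6002,.0448,.06))
cv2.imwrite('pics/s2.png',cv2.resize(grab_frame('scene')[190:330,240:430,::-1],None,fx=4,fy=4,interpolation=cv2.INTER_CUBIC))"
```

```text
4.15 [0.6017 0.0442 0.0389] F [-4.42  1.23 12.21] w 0.0002 xang -3.0012 z [ 0.  0. -1.]
(0.6002, 0.0448, 0.06) [ 0.02  0.01 -0.35]
```

View pics/s2.png

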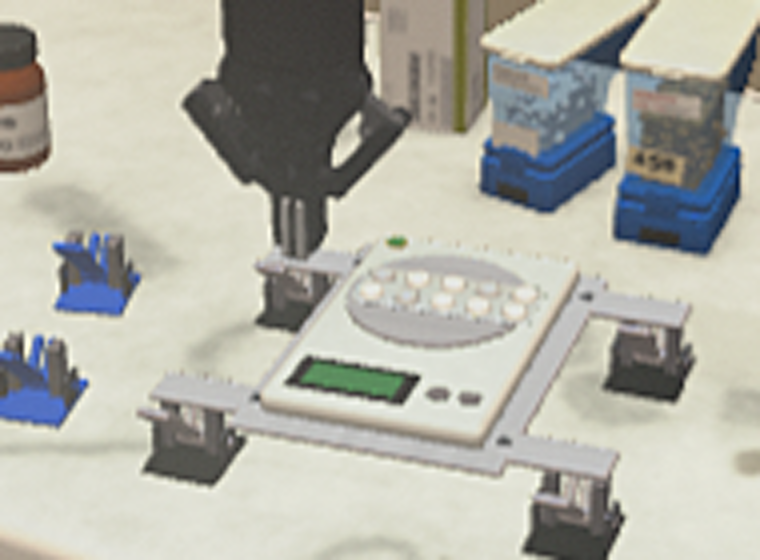

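The rear left ear sank from 43 mm to 39 mm at about 5 N and then went hard at 12 N. In the picture the tips are on that ear and it has dipped, so this is the loose foot. Next I'll lift and move over its tab.

Emit:
{"method": "arm_command", "body": {
  "translation": [
    [0,0,-0.2],
    [0,0,-0.6],
    [0.2,0.02,-0.7],
    [0.5,0.02,-0.7],
    [0.66,0.02,-0.7],
    [0.66,0.02,-0.7],
    [0.66,0.02,-0.7]
  ],
  "turn": [0,0,0,0,0,0,0]
}}

```text
time_s: 5.08
tcp_pos: [0.5628, 0.0395, 0.0794]
ee_rot: [-0.22, 3.133, 0.0]
wrist_force: [1.5, 0.4, 0.1]
grip_width: 0.0004
gripper_force: 0.0
```

```bash
python3 -c "
from h import *
to((.5626,.0395,.05),(.5626,.0395,.014))"
```

```text
5.08 [0.5628 0.0395 0.0794] F [1.51 0.37 0.15] w 0.0004 xang -3.0014 z [ 0.001  0.    -1.   ]
(0.5626, 0.0395, 0.05) [0.   0.   0.49]
(0.5626, 0.0395, 0.014) [0.   0.   1.09]
```

Emit:
{"method": "arm_command", "body": {
  "translation": [
    [0,0,0.25],
    [0,0,0.45],
    [0,0,0.6],
    [0,0,0.7],
    [0,0,0.8],
    [0,0,0.88],
    [0,0,0.95],
    [0,0,0.95]
  ],
  "turn": [0,0,0,0,0,0,0,0]
}}

```text
time_s: 6.08
tcp_pos: [0.5623, 0.0395, 0.0221]
ee_rot: [-0.22, 3.134, 0.0]
wrist_force: [0.0, -0.3, 0.1]
grip_width: -0.0001
gripper_force: 0.0
```

Emit:
{"method": "arm_command", "body": {
  "translation": [
    [0,0,0.06],
    [0,0,0.11],
    [0,0,0.14],
    [0,0,0.14]
  ],
  "turn": [0,0,0,0]
}}

```text
time_s: 6.58
tcp_pos: [0.5623, 0.0394, 0.0159]
ee_rot: [-0.22, 3.134, -0.001]
wrist_force: [-2.9, -0.1, 14.2]
grip_width: -0.0002
gripper_force: 7.2
```

The tab met its stop at 15.9 mm with 14 N. I'll retract and check.

Emit:
{"method": "arm_command", "body": {
  "translation": [
    [0,0,0],
    [0,0,-0.3],
    [0,0,-0.8],
    [0,0,-1.6],
    [0,0.5,-2.4],
    [0,1.3,-2.8],
    [0,2.0,-3.0],
    [0,2.0,-3.0]
  ],
  "turn": [0,0,0,0,0,0,0,0]
}}

```text
time_s: 7.58
tcp_pos: [0.545, 0.1642, 0.1961]
ee_rot: [-0.233, 3.129, 0.007]
wrist_force: [-0.0, -0.3, -0.3]
grip_width: -0.0001
gripper_force: 0.0
```

```bash
python3 -c "
from h import *
to()
a=grab_frame('scene')[220:340,250:430,::-1];b=grab_frame('top')[190:295,295:425,::-1]
a=cv2.resize(a,(780,520)) if 0 else cv2.resize(a,None,fx=2.6,fy=2.6,interpolation=cv2.INTER_CUBIC);b=cv2.resize(b,None,fx=2.5,fy=2.5,interpolation=cv2.INTER_CUBIC)
c=np.zeros((312+263,468,3),'uint8');c[:a.shape[0],:a.shape[1]]=a;c[312:312+b.shape[0],:b.shape[1]]=b
cv2.imwrite('pics/end.png',c)"
```

```text
7.58 [0.545  0.1642 0.1961] F [-0.05 -0.3  -0.34] w -0.0001 xang -2.9929 z [ 0.003  0.005 -1.   ]
```

View pics/end.png

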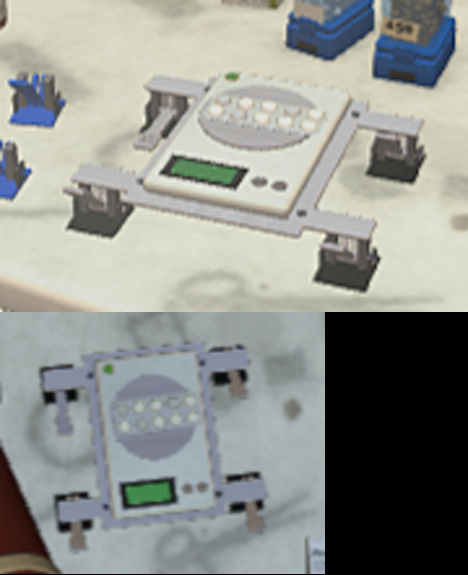

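The rear left tab now lies flat at (155,130) in the scene crop. The other three tabs still stand, and the balance and blister strip look undisturbed. Handing in.

Emit:
{"method": "arm_command", "body": {
  "translation": [
    [0,0,0],
    [0,0,0],
    [0,0,0],
    [0,0,0]
  ],
  "turn": [0,0,0,0]
}}

```text
time_s: 8.18
tcp_pos: [0.5456, 0.1579, 0.194]
ee_rot: [0.219, -3.134, 0.0]
wrist_force: [-0.3, -0.2, -0.3]
grip_width: 0.0003
gripper_force: 0.0
```

```bash
python3 -c "
from plant import *
print(hand_in())"
```

```text
the job is handed in; nothing more can be done
None
```

The rear left ear was the one that gave; I pressed its shim tab flat, left the other three tabs standing, and handed the job in at about 8 s (no verdict was returned).

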